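Open the filter well of the bench dust extractor

ROBOT

A 7-joint arm with a two-finger parallel gripper is mounted at the origin on the work surface. World frame = base frame: x ahead of the robot, y to its left, z up, the work surface at z = 0. Lengths are in m, angles in degrees, forces in N, time in s.
With the tool pointing down it reaches from about 0.425 to 0.875 m from the base axis. Payload 4.7 kg.
Tool frame: the origin (TCP) lies on the centre line of the jaws, within the pads' length; the fingertips stand 8 mm ahead of it and the grasp point (between the pads) lies 11 mm behind it; z points along the fingers, y is the direction in which the jaws open and shut (so a half turn about z gives the same grasp; the last joint's range is limited). The gripper opens to 87 mm and grips with 3 to 60 N. Pads are 19 mm wide; open, the fingers measure 117 mm over their backs; the gripper's body (75 mm by 190 mm) begins 51 mm behind the grasp point.
Start: joints at [-69.781, 18.392, -4.016, 83.108, 1.295, 78.541, -3.26], TCP at [0.216, 0.613, 0.231] pointing down, gripper open.
Joint ranges: [-163.93, 163.93], [-17.29, 119.83], [-79.2, 71.16], [3.27, 140.29], [-89.18, 269.18], [5.43, 117.66], [-154.24, 154.24]. Speed limits (degrees/s): [147.25, 147.25, 180, 180, 180, 180, 180].

INTERFACE

Orientations are given as [roll, pitch, yaw] about the fixed x, y, z axes, in that order (R = Rz(yaw) Ry(pitch) Rx(roll)).
In Python, from cell import status, vision, workorder gives the robot as it stands.
- The arm moves only by the tool step_arm, never from a script. Its argument "series" is a list of rows, each an object of numbers: "ax", "ay", "az": the turn, a rotation vector about the world's x, y, z in degrees; "x", "y", "z": the shift along the world's x, y, z in m; "claw": the opening in per cent of the stroke, from 0 (shut) to 100 (fully open). In form: [{"ax": .., "ay": .., "az": .., "x": .., "y": .., "z": .., "claw": ..}, ...]. A call has 1 to 12 rows; each row is the pose to reach, as a shift and turn from the pose commanded when the call began; what a row does not reach only later rows make up. A row lasts 1/10 s, in which the tool goes at most 50 mm and 8.59 degrees, less where a joint would pass 70% of its speed; a pose out of reach is approached as far as the arm can. A call with a gripper value outside its range is refused whole. The fingers move at their own pace and stop on an object; "squeeze" is the grip in N (left out, the last holds). Time passes only in rows, so rows that repeat a pose let the fingers close. It gives the time, the measured TCP pose, the force and the opening at its end, in the units of the state.
- status.get_obs(): the state, without advancing time (a new reading comes with each control period).
- vision.read_camera(name): name is "scene" or "side" or "wrist"; returns the picture (480x640x3 uint8, red, green, blue); there is no depth.
- vision.camera_params(name): a dict with "fovy" (degrees; the focal length in pixels is half the picture's height over the tangent of half this angle, whatever the lens; pixels are square), "cx", "cy" (the principal point, pixels), "eye" and "orientation" of the camera in the world; the wrist camera has in their place "tool_from_camera" (4x4, takes a point from camera to tool coordinates, whose origin is the TCP and whose axes are the flange's). Camera axes: x right, y down, z forward; pixel columns grow to the right and rows downward; lengths in m; the calibration is good to about 2 mm. A picture is of the moment at which its call begins: read the wrist's pose just before it. camera_params takes no time and is no camera call.
- workorder.sign_off(): hands the job in, once; it reports no verdict.
The state is a dict: "time_s": time; "qpos": joint angles; "joint_velocities": joint speeds; "effort": joint torques, N m; "tool_pos": TCP position; "tool_rot": TCP orientation; "force": force on the tool from outside, world axes, zero at the start; "wrist_torque": the same for the moment, N m; "grip_width": finger opening in m.
Only numpy, scipy, OpenCV 4.12 (cv2) and the standard library are available. Lean on these libraries where they do the work, as an engineer would, in place of code of your own. Each camera call takes 0.05 s, during which the arm holds its last target.

TASK

Open the filter well of the bench dust extractor so that its filter can be cleaned: press the snap tab in until the cover jumps free, then push the released cover off its seat and along the extractor's flat top until no part of it lies over the filter opening, and leave it lying flat there within the rim. Only press and push with the fingers: never lift the cover, do not touch the filter, and leave everything else where it is.

Things in the scene. Friction and masses are not known exactly. Their poses are not given: they have to be found in the camera images.
- extractor: Grey box-shaped bench dust extractor, fixed, 360 (x) x 240 (y) mm; its flat top (deck) is 150 mm above the bench. Origin: centre of its underside, bench level. Its +x runs from the tab end to the hose-port end: the cover slides off in +x. In its frame the tab pad is at x -113, y 0 mm; a dial 13 mm high at x -140, y -84; a 10 mm high rim runs round the deck.
- seat_end (a point): Deck-level point on the extractor (its x +14, y 0, z 150 mm; same axes): middle of that edge of the filter opening towards which the cover slides. The opening (20 mm deep) reaches 76 mm back from here (-x), y -50 to +50. Beyond (+x) the deck is open for 158 mm to the rim's inner face (side rims: y +-112); two runners 2 mm high at y +-55 carry the cover there.
- rail_end (a point): End of the cover's guide rails, on the middle line at deck level (extractor x +22, y 0, z 150 mm; same axes). From here the rails run 97 mm back (-x) on both sides, y 58 to 76 mm out, top 12.5 mm above the deck; their lips overhang the cover's side edges, so on its seat it can only slide in +x.
- tab (a joint): Snap tab: black spring arm with raised ribbed pad, hinged at its end away from the cover. 0 = up, latched; 0.14 rad = at its stop (pad 6 mm lower). From about 0.06 rad (pad 3 mm lower) its barb frees the cover, which a hidden spring then kicks 12 to 20 mm in +x, past the barb; let go, the tab springs back to 0. Takes up to 9 N on the pad. Until freed, the cover is locked.
- tab_pad (a point): Centre of the top of the tab's pad, 24 mm (extractor x) x 34 mm (y), 22 mm above the deck (172 mm above the bench) when up: higher than the rails, so a blunt fingertip touches nothing else there. Press straight down.
- cover: Black filter cover, loose, 70 to 140 g: plate 100 (x) x 130 (y) x 5 mm, a rib across its middle, and a tongue on its tab-side edge. Origin: centre of the plate's underside; axes as the extractor's. Latched it lies at extractor x -24, y 0, z 152 mm. It is wholly clear of the filter opening about 107 mm further in +x, and meets the end rim after about 146 mm.
- cover_rib (a point): Middle of the tab-side (-x) face of the cover's rib, 8 mm above the plate's top: push here in +x. The rib is 70 mm long (y), 8 mm thick (x), 16 mm tall; its face is at extractor x -28 mm when latched. The plate's top is 157 mm, the rib's top 173 mm above the bench; 46 mm of flat plate lies before the face (-x).
- cover_tongue (a point): Tip of the cover's tongue (34 mm wide, 18.5 mm long): hindmost point of the cover, at cover x -68.5, y 0, z 2.5 mm.
- filter: White pleated filter, fixed, lying in the well under the cover; its top is 8 mm below the deck. Not to be touched. Origin: centre of its underside.
- drawer_knob: Turned wooden knob, 32 mm across, 28 mm high, loose on the deck in the corner at the tab end (extractor x about -137, y about +85). Leave it. Origin: centre of its underside.
- pen_block: Wooden block 60 x 60 x 85 mm with a hole, loose on the bench beyond the extractor's tab end. Leave it.
- sanding_block: Cork sanding block 110 x 65 x 40 mm, loose on the bench beside the extractor (-y side). Leave it.
- try_square: Try square with wooden stock (110 x 20 x 20 mm) and steel blade (150 mm), loose on the bench beside the extractor (+y side). Leave it.
- glue_bottle: White glue bottle, 64 mm across, 190 mm high, standing on the bench to the robot's left. Leave it.
- bar_clamp: Steel bar clamp, 300 mm long, lying on the bench to the robot's left. Leave it.
Things that resemble listed ones, but are neither listed nor needed, are in the scene too. There is more than one size of the cover; the one meant has the size given above.

How it is judged:
By the outcome, as a careful person would: the job done as asked, in the order asked, and still so for the second after the job is handed in, with the robot touching nothing.
It also fails if it takes over 40 s, if anything falls off the work surface, if the arm or the gripper's body presses on something with over 40 N, if the wrist force passes 120 N, or if a joint passes its speed limit or range.

## Working session

There is one attempt and no reset: what is moved stays moved. The work goes in short steps, Python scripts to look and compute and a tool call to move; the robot and the scene stay as the last step left them, time stands still between calls to the robot, and variables do not carry over. Pictures are saved under pics/ and viewed, and the job is handed in when it is done.

Besides the shell and the picture viewer there is one more tool, called after ">>>" by a JSON object that holds its "fn" and its "kwargs". step_arm: Moves the arm, as the interface text tells. Its arguments: {"type":"object","properties":{"series":{"type":"array"},"squeeze":{"type":"number"}},"required":["series"]}

```bash
mkdir -p pics
python3 - <<'E'
from cell import status, vision
import cv2
o=status.get_obs(); print(o)
for n in ["scene","side"]:
    print(n,vision.camera_params(n))
    cv2.imwrite(f"pics/{n}0.png",vision.read_camera(n)[:,:,::-1])
print(vision.camera_params("wrist"))
E
```

```text
{'time_s': 0.0, 'qpos': array([-69.78014964,  18.43957893,  -4.01463182,  83.17675726,
         1.29554873,  78.54223351,  -3.2609797 ]), 'joint_velocities': array([ 0.04484734,  0.01369435, -0.02578898,  0.00977701,  0.03098112,
        0.00134561,  0.03141511]), 'effort': array([ 2.74487036e-05, -4.91286492e+01, -4.03772732e-01, -3.12525058e+01,
       -6.39067660e-02,  4.32209868e-02,  1.73617427e-04]), 'tool_pos': array([0.21590654, 0.612497  , 0.22943926]), 'tool_rot': array([-1.79886706e+02,  6.75846769e-03,  1.60588223e+02]), 'force': array([ 0.69975245, -0.03417332, -0.24825369]), 'wrist_torque': array([-0.02144998, -0.05077115,  0.03027067]), 'grip_width': 0.08705310685329044}
scene {'fovy': 42.149750276981955, 'cx': 323.8600097083359, 'cy': 243.9650368045505, 'eye': array([ 1.45214758, -0.03469623,  1.47643402]), 'orientation': array([-145.83107529,    0.3120091 ,   79.48386741])}
side {'fovy': 47.337954963970475, 'cx': 324.0130501537444, 'cy': 240.20901754562567, 'eye': array([-0.13270195, -0.70545302,  0.81399947]), 'orientation': array([-123.36522719,   -1.00780127,  -39.1345183 ])}
{'fovy': 59.43545653019032, 'cx': 320.03491249597306, 'cy': 241.63774634804233, 'tool_from_camera': array([[ 7.33919619e-04, -9.70059377e-01, -2.42866766e-01,
         6.59859876e-02],
       [ 9.99999696e-01,  6.48044304e-04,  4.33480232e-04,
        -1.19016502e-03],
       [-2.63113140e-04, -2.42867010e-01,  9.70059558e-01,
        -1.55102300e-01],
       [ 0.00000000e+00,  0.00000000e+00,  0.00000000e+00,
         1.00000000e+00]])}
```

View pics/scene0.png

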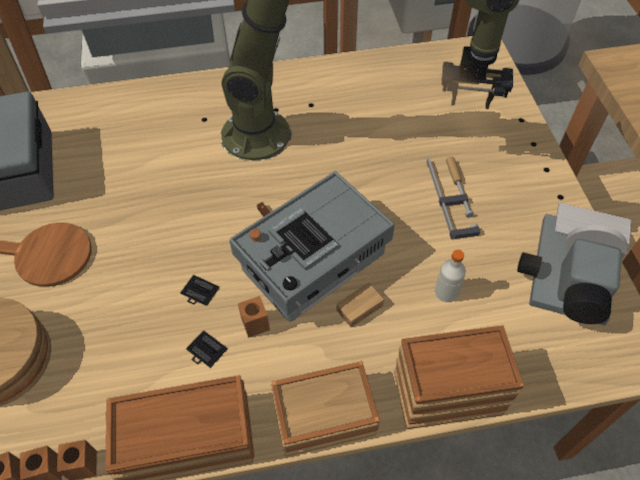

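View pics/side0.png

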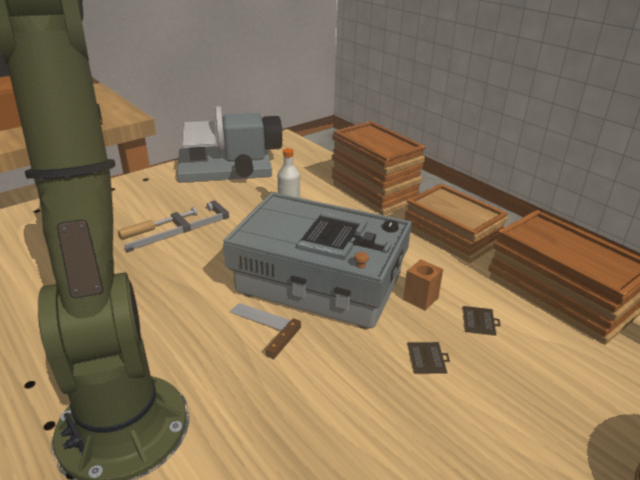

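Run:
```python
import cv2
a=cv2.imread("pics/scene0.png")[165:325,220:405]; cv2.imwrite("pics/sc0.png",cv2.resize(a,None,fx=4,fy=3.7,interpolation=cv2.INTER_CUBIC)[:600,:800])
a=cv2.imread("pics/side0.png")[185:335,215:420]; cv2.imwrite("pics/si0.png",cv2.resize(a,None,fx=3.9,fy=3.9,interpolation=cv2.INTER_CUBIC))
```

```text
(no output)
```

View pics/sc0.png

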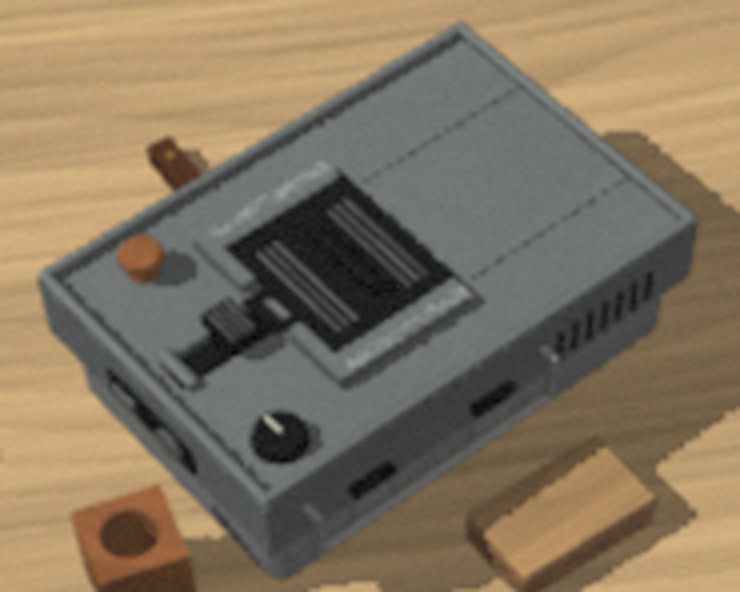

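View pics/si0.png

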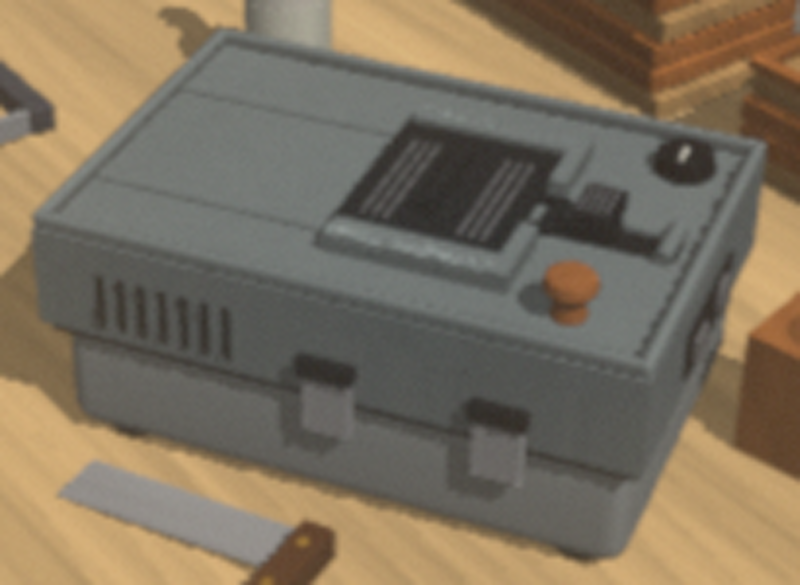

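```bash
cat > h.py <<'E'
import numpy as np, cv2
from scipy.spatial.transform import Rotation as R
from scipy.optimize import least_squares
from cell import status, vision
def cam(n,obs=None):
    p=vision.camera_params(n); f=240/np.tan(np.radians(p["fovy"])/2)
    K=np.array([[f,0,p["cx"]],[0,f,p["cy"]],[0,0,1]])
    if n!="wrist": return K,R.from_euler("xyz",p["orientation"],degrees=True).as_matrix(),np.array(p["eye"])
    T=np.array(p["tool_from_camera"]); Rt=R.from_euler("xyz",obs["tool_rot"],degrees=True).as_matrix()
    return K,Rt@T[:3,:3],obs["tool_pos"]+Rt@T[:3,3]
def proj(c,P):
    K,Rc,e=c; q=(np.atleast_2d(P)-e)@Rc@K.T; return q[:,:2]/q[:,2:]
def ext(v,P):
    c,s=np.cos(v[2]),np.sin(v[2]); P=np.atleast_2d(P)
    return np.c_[v[0]+c*P[:,0]-s*P[:,1], v[1]+s*P[:,0]+c*P[:,1], P[:,2]]
def unproj(c,px,z):
    K,Rc,e=c; d=Rc@np.linalg.inv(K)@np.array([px[0],px[1],1.]); return e+d*(z-e[2])/d[2]
def fit(obs_list,v0=(0.5,0,2.5)):
    r=lambda v: np.concatenate([(proj(c,ext(v,P))-np.array(u)).ravel() for c,P,u in obs_list])
    s=least_squares(r,v0,x_scale=[.01,.01,.1]); return s.x, s.fun.reshape(-1,2)
E
python3 - <<'E'
from h import *
C=np.array([[.18,.12,.16],[.18,-.12,.16],[-.18,.12,.16],[-.18,-.12,.16]])
S=(cam("scene"),C,[(335,171),(393.8,223.1),(230.5,240.7),(287.5,298.8)])
D=(cam("side"),C,[(224.5,241.9),(271.4,193.2),(380.4,280.4),(411.2,222.7)])
for l in ([S],[D],[S,D]):
    v,r=fit(l); print(v,np.degrees(v[2])); print(r.round(1).tolist())
for n,p in dict(pad=[-.113,0,.172],rib=[-.028,0,.165],center=[0,0,.15],endpos=[.11,0,.15]).items(): 
    w=ext(v,[p])[0]; print(n,w,np.hypot(*w[:2]))
E
```

```text
[0.52632505 0.1009767  2.09398064] 119.9762531361715
[[-0.1, -1.4], [1.4, -0.6], [-1.2, -1.5], [0.0, 2.6]]
[0.51897965 0.0912534  2.0770433 ] 119.00581472219248
[[-2.8, -1.1], [0.1, -1.0], [1.6, 0.7], [1.1, -0.4]]
[0.52394038 0.09793636 2.08630272] 119.53634086078029
[[-0.8, -1.7], [0.1, -0.6], [-2.5, -2.6], [-2.0, 1.8], [-2.3, -2.7], [-0.5, -2.4], [1.8, -2.2], [0.1, -2.7]]
pad [ 5.79646609e-01 -3.78522470e-04  1.72000000e-01] 0.579646732310595
rib [0.53774369 0.07357515 0.165     ] 0.5427537010711257
center [0.52394038 0.09793636 0.15      ] 0.5330150553352122
endpos [0.46971307 0.19364111 0.15      ] 0.5080622497232347
```

>>> {"fn": "step_arm", "kwargs": {"series": [{"z": 0.05,"claw": 0},{"z": 0.1,"y": -0.03,"x": 0.02,"az": -5,"claw": 0},{"z": 0.1,"y": -0.07,"x": 0.04,"az": -9,"claw": 0},{"z": 0.1,"y": -0.11,"x": 0.06,"az": -13,"claw": 0},{"z": 0.1,"y": -0.15,"x": 0.085,"az": -17,"claw": 0},{"z": 0.1,"y": -0.19,"x": 0.11,"az": -21,"claw": 0},{"z": 0.1,"y": -0.23,"x": 0.135,"az": -25,"claw": 0},{"z": 0.1,"y": -0.27,"x": 0.16,"az": -29,"claw": 0},{"z": 0.1,"y": -0.31,"x": 0.185,"az": -33,"claw": 0},{"z": 0.1,"y": -0.35,"x": 0.21,"az": -37,"claw": 0},{"z": 0.1,"y": -0.39,"x": 0.235,"az": -41,"claw": 0},{"z": 0.1,"y": -0.43,"x": 0.26,"az": -41,"claw": 0}], "squeeze": 10}}

```text
invalid input
```

>>> {"fn": "step_arm", "kwargs": {"series": [{"y": -0.04,"x": 0.024},{"y": -0.08,"x": 0.048},{"y": -0.11,"x": 0.064},{"y": -0.128,"x": 0.073},{"y": -0.128,"x": 0.073},{"y": -0.128,"x": 0.073}]}}

```text
invalid input
```

Run:
```python
from h import *
o=status.get_obs(); im=vision.read_camera("wrist")
np.savez("w1.npz",im=im,tool_pos=o["tool_pos"],tool_rot=o["tool_rot"])
print(o["time_s"],o["tool_pos"],o["tool_rot"],o["grip_width"],o["force"])
cv2.imwrite("pics/w1.png",im[:,:,::-1])
```

```text
0.1 [0.21591414 0.61260926 0.22959486] [-1.79905156e+02  5.27165286e-03  1.60593091e+02] 0.08706643216339913 [-0.48148986  0.44416485  0.19732115]
```

View pics/w1.png

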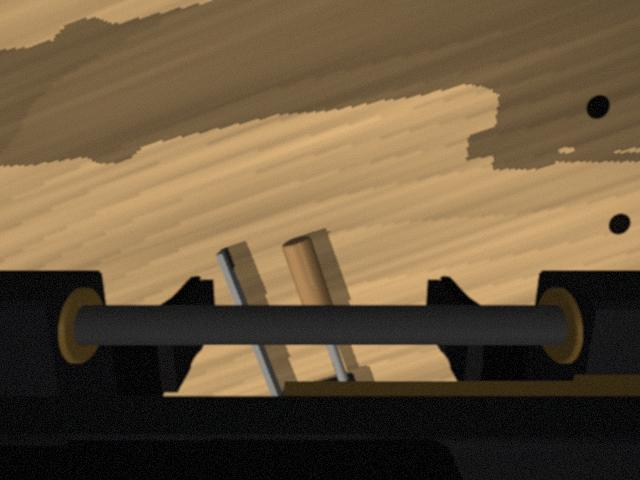

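>>> {"fn": "step_arm", "kwargs": {"series": [{"ax": 0,"ay": 0,"az": 0,"x": 0,"y": 0,"z": 0.05,"claw": 0},{"ax": 0,"ay": 0,"az": -5,"x": 0.02,"y": -0.03,"z": 0.08,"claw": 0},{"ax": 0,"ay": 0,"az": -9,"x": 0.04,"y": -0.07,"z": 0.1,"claw": 0},{"ax": 0,"ay": 0,"az": -13,"x": 0.06,"y": -0.11,"z": 0.12,"claw": 0},{"ax": 0,"ay": 0,"az": -17,"x": 0.085,"y": -0.15,"z": 0.14,"claw": 0},{"ax": 0,"ay": 0,"az": -21,"x": 0.11,"y": -0.19,"z": 0.16,"claw": 0},{"ax": 0,"ay": 0,"az": -25,"x": 0.135,"y": -0.23,"z": 0.17,"claw": 0},{"ax": 0,"ay": 0,"az": -29,"x": 0.16,"y": -0.27,"z": 0.18,"claw": 0},{"ax": 0,"ay": 0,"az": -33,"x": 0.185,"y": -0.31,"z": 0.19,"claw": 0},{"ax": 0,"ay": 0,"az": -37,"x": 0.21,"y": -0.35,"z": 0.2,"claw": 0},{"ax": 0,"ay": 0,"az": -41,"x": 0.235,"y": -0.39,"z": 0.2,"claw": 0},{"ax": 0,"ay": 0,"az": -41,"x": 0.26,"y": -0.43,"z": 0.2,"claw": 0}], "squeeze": 10}}

```text
time_s: 1.35
tool_pos: [0.4768, 0.1812, 0.431]
tool_rot: [179.9, -0.0, 119.5]
force: [0.5, 0.4, 0.8]
grip_width: 0.0025
```

>>> {"fn": "step_arm", "kwargs": {"series": [{"ax": 0,"ay": 0,"az": 0,"x": 0.023,"y": -0.04,"z": 0,"claw": 0},{"ax": 0,"ay": 0,"az": 0,"x": 0.046,"y": -0.08,"z": 0,"claw": 0},{"ax": 0,"ay": 0,"az": 0,"x": 0.07,"y": -0.12,"z": 0,"claw": 0},{"ax": 0,"ay": 0,"az": 0,"x": 0.088,"y": -0.155,"z": 0,"claw": 0},{"ax": 0,"ay": 0,"az": 0,"x": 0.096,"y": -0.17,"z": 0,"claw": 0},{"ax": 0,"ay": 0,"az": 0,"x": 0.096,"y": -0.17,"z": 0,"claw": 0},{"ax": 0,"ay": 0,"az": 0,"x": 0.096,"y": -0.17,"z": 0,"claw": 0}]}}

```text
time_s: 2.05
tool_pos: [0.5718, 0.0138, 0.4302]
tool_rot: [-180.0, -0.1, 119.6]
force: [0.1, 1.3, -0.8]
grip_width: 0.0001
```

Run:
```python
from h import *
o=status.get_obs(); im=vision.read_camera("wrist")
np.savez("w1.npz",im=im,tool_pos=o["tool_pos"],tool_rot=o["tool_rot"])
print(o["time_s"],o["tool_pos"],o["tool_rot"],o["grip_width"],o["force"])
cv2.imwrite("pics/w1.png",im[:,:,::-1])
```

```text
2.05 [0.57181587 0.01377474 0.43022155] [-1.79971727e+02 -5.35914880e-02  1.19600756e+02] 6.918218011646909e-05 [ 0.14259465  1.28646408 -0.76916954]
```

View pics/w1.png

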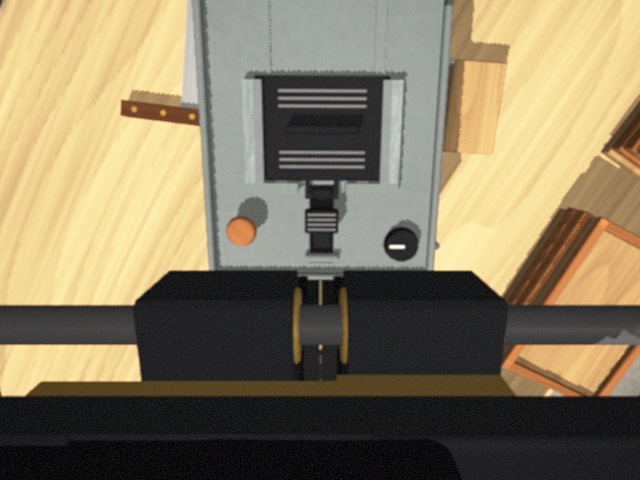

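Run:
```python
import cv2
a=cv2.imread("pics/w1.png")[60:280,200:460]; cv2.imwrite("pics/w1z.png",cv2.resize(a,None,fx=2.7,fy=2.7,interpolation=cv2.INTER_CUBIC))
```

```text
(no output)
```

View pics/w1z.png

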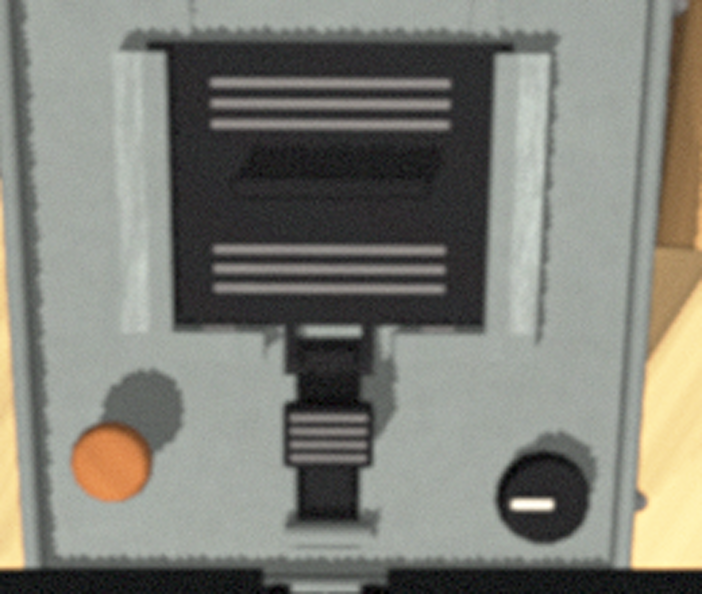

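Run:
```python
from h import *
d=np.load("w1.npz"); o={k:d[k] for k in d}
c=cam("wrist",o)
P=np.array([[-101,17,172],[-101,-17,172],[-125,17,172],[-125,-17,172],[-140,-84,163],[22,76,162.5],[22,-76,162.5],[-75,76,162.5],[-75,-76,162.5],[-180,0,0]])[:9]/1000
u=np.array([(285,403),(371,403),(286,466),(371,466),(543,497),(115,52),(552,52),(122,332),(538,334)])/2.7+[200,60]
v,r=fit([(c,P,u)],(.52,.1,2.086)); print(v,np.degrees(v[2])); print(r.round(1).tolist())
np.save("v.npy",v)
for n,p in dict(pad=[-.113,0,.172],rib=[-.028,0,.165]).items(): 
    w=ext(v,[p])[0]; print(n,w,proj(c,w))
print(unproj(c,u[:4].mean(0),.172))
print("ext x axis",np.cos(v[2]),np.sin(v[2]))
```

```text
[0.52569139 0.09804316 2.08148922] 119.26054751699256
[[-0.8, 0.1], [1.5, 0.3], [-1.1, 0.3], [1.1, 0.5], [1.4, 1.6], [-0.2, -0.7], [-1.3, 0.4], [0.9, -1.3], [-1.4, -1.0]]
pad [ 5.80923738e-01 -5.38720271e-04  1.72000000e-01] [[321.75352246 221.29098572]]
rib [0.53937728 0.07361579 0.165     ] [[322.39780036 133.69117961]]
[ 5.80583282e-01 -3.04355353e-04  1.72000000e-01]
ext x axis -0.4887818500463721 0.8724060425428322
```

>>> {"fn": "step_arm", "kwargs": {"series": [{"ax": 0,"ay": 0,"az": -0.3,"x": 0.009,"y": -0.014,"z": -0.045,"claw": 0},{"ax": 0,"ay": 0,"az": -0.3,"x": 0.009,"y": -0.014,"z": -0.09,"claw": 0},{"ax": 0,"ay": 0,"az": -0.3,"x": 0.009,"y": -0.014,"z": -0.135,"claw": 0},{"ax": 0,"ay": 0,"az": -0.3,"x": 0.009,"y": -0.014,"z": -0.175,"claw": 0},{"ax": 0,"ay": 0,"az": -0.3,"x": 0.009,"y": -0.014,"z": -0.205,"claw": 0},{"ax": 0,"ay": 0,"az": -0.3,"x": 0.009,"y": -0.014,"z": -0.225,"claw": 0},{"ax": 0,"ay": 0,"az": -0.3,"x": 0.009,"y": -0.014,"z": -0.235,"claw": 0},{"ax": 0,"ay": 0,"az": -0.3,"x": 0.009,"y": -0.014,"z": -0.235,"claw": 0},{"ax": 0,"ay": 0,"az": -0.3,"x": 0.009,"y": -0.014,"z": -0.235,"claw": 0}]}}

```text
time_s: 3.0
tool_pos: [0.5816, -0.0001, 0.1968]
tool_rot: [179.9, 0.0, 119.4]
force: [-0.4, 0.2, 0.7]
grip_width: 0.0005
```

Run:
```python
from h import *
o=status.get_obs(); print(o["tool_pos"],o["tool_rot"],o["force"])
for n,b in (("scene",(165,325,220,405)),("side",(185,335,215,420))):
    a=vision.read_camera(n)[:,:,::-1][b[0]:b[1],b[2]:b[3]]
    cv2.imwrite(f"pics/{n}2.png",cv2.resize(a,None,fx=3.7,fy=3.7,interpolation=cv2.INTER_CUBIC))
```

```text
[ 5.81621585e-01 -7.54544515e-05  1.96768464e-01] [1.79901669e+02 2.39517015e-02 1.19364571e+02] [-0.39400947  0.18446278  0.73242919]
```

View pics/side2.png

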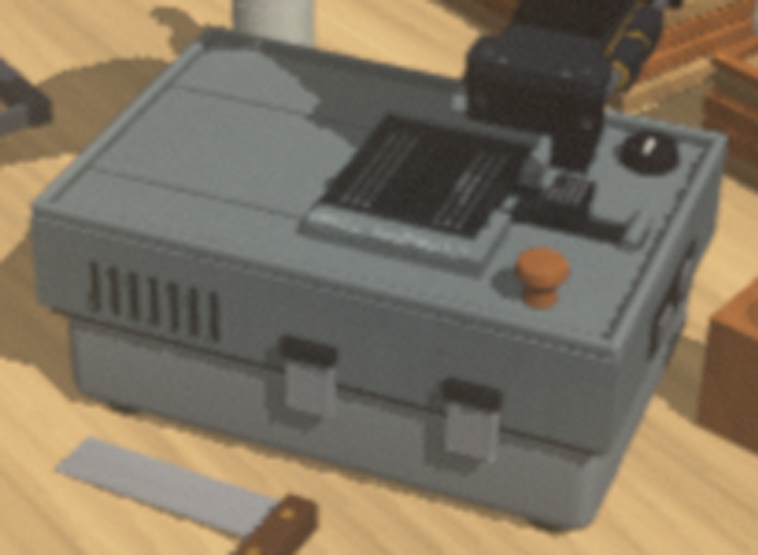

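View pics/scene2.png

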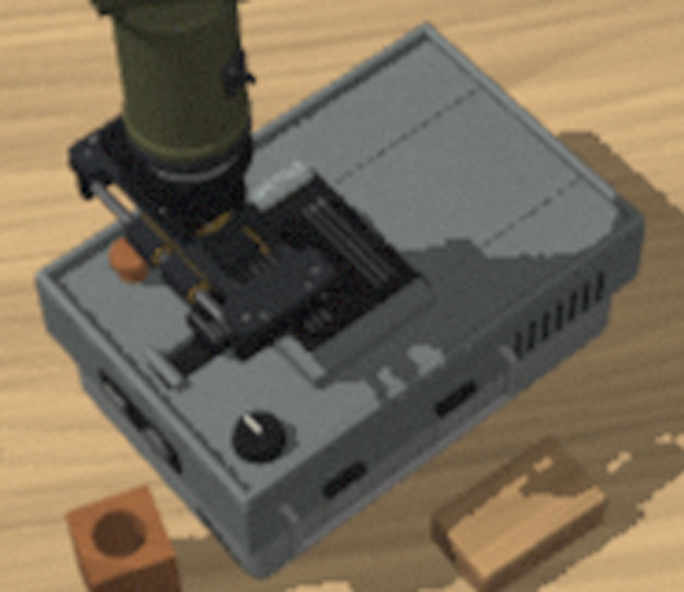

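>>> {"fn": "step_arm", "kwargs": {"series": [{"ax": 0,"ay": 0,"az": 0,"x": -0.001,"y": 0,"z": -0.006,"claw": 0},{"ax": 0,"ay": 0,"az": 0,"x": -0.001,"y": 0,"z": -0.011,"claw": 0},{"ax": 0,"ay": 0,"az": 0,"x": -0.001,"y": 0,"z": -0.014,"claw": 0},{"ax": 0,"ay": 0,"az": 0,"x": -0.001,"y": 0,"z": -0.016,"claw": 0},{"ax": 0,"ay": 0,"az": 0,"x": -0.001,"y": 0,"z": -0.018,"claw": 0},{"ax": 0,"ay": 0,"az": 0,"x": -0.001,"y": 0,"z": -0.018,"claw": 0}]}}

```text
time_s: 3.7
tool_pos: [0.5794, -0.0, 0.178]
tool_rot: [-180.0, -0.1, 119.3]
force: [-2.8, 1.4, 4.4]
grip_width: 0.0007
```

>>> {"fn": "step_arm", "kwargs": {"series": [{"ax": 0,"ay": 0,"az": 0,"x": 0,"y": 0,"z": -0.001,"claw": 0},{"ax": 0,"ay": 0,"az": 0,"x": 0,"y": 0,"z": -0.002,"claw": 0},{"ax": 0,"ay": 0,"az": 0,"x": 0,"y": 0,"z": -0.003,"claw": 0},{"ax": 0,"ay": 0,"az": 0,"x": 0,"y": 0,"z": -0.003,"claw": 0}]}}

```text
time_s: 4.1
tool_pos: [0.5792, 0.0007, 0.1755]
tool_rot: [-180.0, -0.2, 119.3]
force: [-4.8, 3.0, 7.6]
grip_width: 0.0005
```

Run:
```python
from h import *
o=status.get_obs(); print(o["tool_pos"],o["force"])
for n,b in (("side",(185,335,215,420)),):
    a=vision.read_camera(n)[:,:,::-1][b[0]:b[1],b[2]:b[3]]
    cv2.imwrite(f"pics/{n}3.png",cv2.resize(a,None,fx=3.7,fy=3.7,interpolation=cv2.INTER_CUBIC))
```

```text
[0.57921965 0.00069542 0.17553283] [-4.80980878  2.99260719  7.59868274]
```

View pics/side3.png

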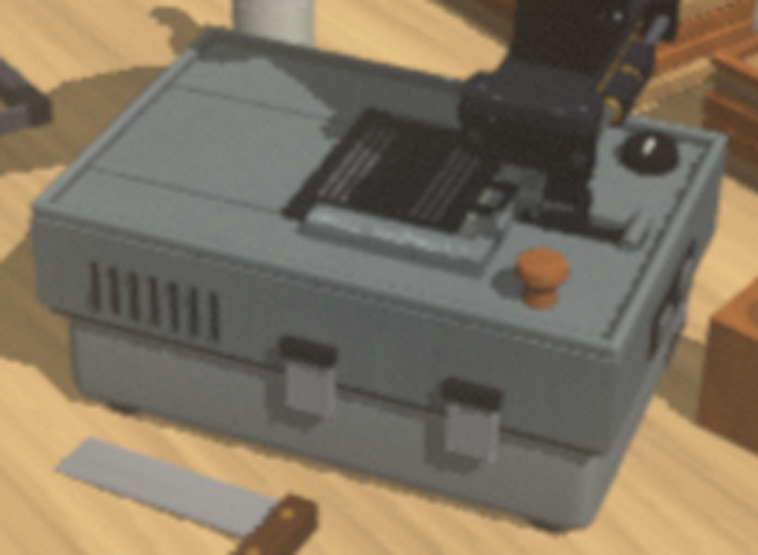

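>>> {"fn": "step_arm", "kwargs": {"series": [{"ax": 0,"ay": 0,"az": 0,"x": 0,"y": 0,"z": 0.02,"claw": 0},{"ax": 0,"ay": 0,"az": 0,"x": 0,"y": 0,"z": 0.05,"claw": 0},{"ax": 0,"ay": 0,"az": 0,"x": -0.01,"y": 0.02,"z": 0.056,"claw": 34},{"ax": 0,"ay": 0,"az": 0,"x": -0.023,"y": 0.043,"z": 0.056,"claw": 34},{"ax": 0,"ay": 0,"az": 0,"x": -0.0345,"y": 0.063,"z": 0.056,"claw": 34},{"ax": 0,"ay": 0,"az": 0,"x": -0.0345,"y": 0.063,"z": 0.056,"claw": 34},{"ax": 0,"ay": 0,"az": 0,"x": -0.0345,"y": 0.063,"z": 0.056,"claw": 34}]}}

```text
time_s: 4.85
tool_pos: [0.5456, 0.0621, 0.2306]
tool_rot: [180.0, 0.0, 119.3]
force: [0.3, -1.0, -0.7]
grip_width: 0.0277
```

Run:
```python
from h import *
v=np.load("v.npy")
o=status.get_obs(); print(o["tool_pos"],o["tool_rot"],o["grip_width"],o["force"])
p=o["tool_pos"]; c,s=np.cos(v[2]),np.sin(v[2]); d=p[:2]-v[:2]; print("ext",c*d[0]+s*d[1],-s*d[0]+c*d[1])
for n,b in (("scene",(165,325,220,405)),("side",(185,335,215,420))):
    a=vision.read_camera(n)[:,:,::-1][b[0]:b[1],b[2]:b[3]]
    cv2.imwrite(f"pics/{n}4.png",cv2.resize(a,None,fx=3.7,fy=3.7,interpolation=cv2.INTER_CUBIC))
```

```text
[0.54560041 0.06213944 0.23060521] [1.79983966e+02 2.46331287e-02 1.19348224e+02] 0.027707415285264124 [ 0.27087906 -1.01724279 -0.71581102]
ext -0.041053789223267356 0.00018033538051310388
```

View pics/side4.png

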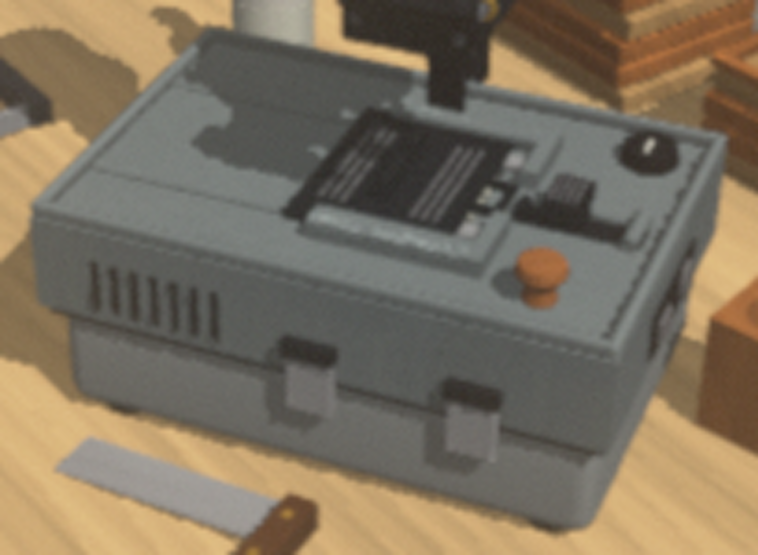

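View pics/scene4.png

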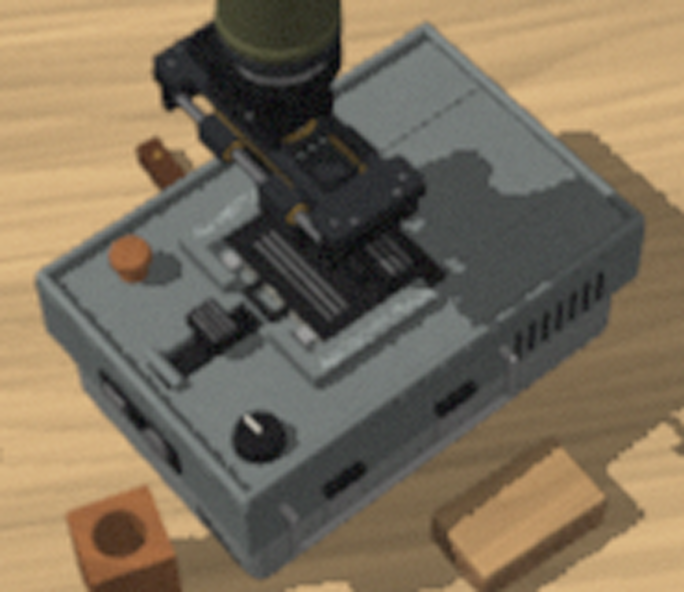

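>>> {"fn": "step_arm", "kwargs": {"series": [{"ax": 0,"ay": 0,"az": 0,"x": 0,"y": 0,"z": -0.03,"claw": 34},{"ax": 0,"ay": 0,"az": 0,"x": 0,"y": 0,"z": -0.05,"claw": 34},{"ax": 0,"ay": 0,"az": 0,"x": 0,"y": 0,"z": -0.058,"claw": 34},{"ax": 0,"ay": 0,"az": 0,"x": 0,"y": 0,"z": -0.0605,"claw": 34},{"ax": 0,"ay": 0,"az": 0,"x": 0,"y": 0,"z": -0.0605,"claw": 34},{"ax": 0,"ay": 0,"az": 0,"x": 0,"y": 0,"z": -0.0605,"claw": 34}]}}

```text
time_s: 5.55
tool_pos: [0.5464, 0.0619, 0.1712]
tool_rot: [179.9, 0.0, 119.3]
force: [0.1, -0.7, -0.3]
grip_width: 0.0295
```

>>> {"fn": "step_arm", "kwargs": {"series": [{"ax": 0,"ay": 0,"az": 0,"x": -0.002,"y": 0.004,"z": -0.001,"claw": 34},{"ax": 0,"ay": 0,"az": 0,"x": -0.005,"y": 0.009,"z": -0.001,"claw": 34},{"ax": 0,"ay": 0,"az": 0,"x": -0.0075,"y": 0.013,"z": -0.001,"claw": 34},{"ax": 0,"ay": 0,"az": 0,"x": -0.01,"y": 0.0175,"z": -0.001,"claw": 34},{"ax": 0,"ay": 0,"az": 0,"x": -0.012,"y": 0.0215,"z": -0.001,"claw": 34},{"ax": 0,"ay": 0,"az": 0,"x": -0.0145,"y": 0.026,"z": -0.001,"claw": 34},{"ax": 0,"ay": 0,"az": 0,"x": -0.017,"y": 0.0305,"z": -0.001,"claw": 34},{"ax": 0,"ay": 0,"az": 0,"x": -0.0195,"y": 0.035,"z": -0.001,"claw": 34},{"ax": 0,"ay": 0,"az": 0,"x": -0.022,"y": 0.039,"z": -0.001,"claw": 34},{"ax": 0,"ay": 0,"az": 0,"x": -0.0245,"y": 0.0435,"z": -0.001,"claw": 34},{"ax": 0,"ay": 0,"az": 0,"x": -0.0245,"y": 0.0435,"z": -0.001,"claw": 34}]}}

```text
time_s: 6.65
tool_pos: [0.5205, 0.1066, 0.169]
tool_rot: [-180.0, -0.0, 119.4]
force: [0.1, -0.3, -0.2]
grip_width: 0.0297
```

Run:
```python
from h import *
v=np.load("v.npy")
o=status.get_obs(); print(o["tool_pos"],o["tool_rot"],o["grip_width"],o["force"])
p=o["tool_pos"]; c,s=np.cos(v[2]),np.sin(v[2]); d=p[:2]-v[:2]; print("ext",c*d[0]+s*d[1],-s*d[0]+c*d[1])
for n,b in (("scene",(165,325,220,405)),("side",(185,335,215,420))):
    a=vision.read_camera(n)[:,:,::-1][b[0]:b[1],b[2]:b[3]]
    cv2.imwrite(f"pics/{n}5.png",cv2.resize(a,None,fx=3.7,fy=3.7,interpolation=cv2.INTER_CUBIC))
```

```text
[0.52047574 0.10664781 0.16895153] [-1.79987689e+02 -4.59302914e-02  1.19365155e+02] 0.02965708841912338 [ 0.10722833 -0.28000533 -0.1782189 ]
ext 0.010056064617324076 0.000344365336405153
```

View pics/side5.png

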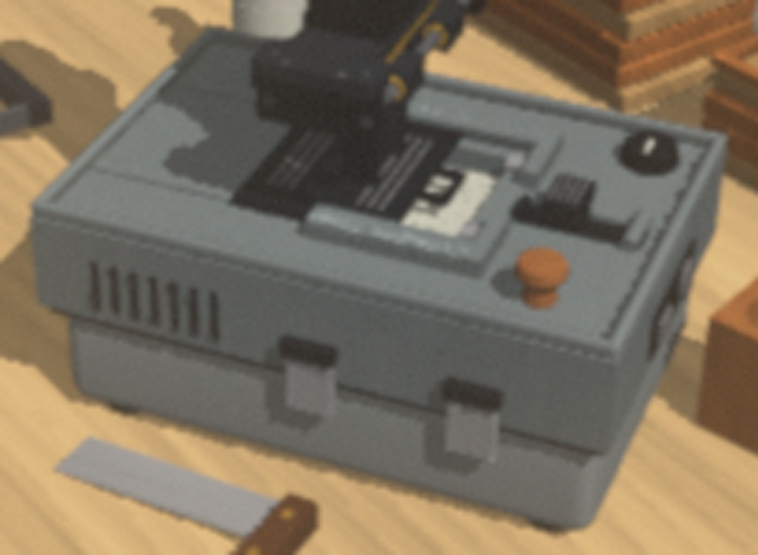

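>>> {"fn": "step_arm", "kwargs": {"series": [{"ax": 0,"ay": 0,"az": 0,"x": -0.0025,"y": 0.0045,"z": 0,"claw": 34},{"ax": 0,"ay": 0,"az": 0,"x": -0.006,"y": 0.0105,"z": 0,"claw": 34},{"ax": 0,"ay": 0,"az": 0,"x": -0.01,"y": 0.0175,"z": 0,"claw": 34},{"ax": 0,"ay": 0,"az": 0,"x": -0.014,"y": 0.025,"z": 0,"claw": 34},{"ax": 0,"ay": 0,"az": 0,"x": -0.018,"y": 0.032,"z": 0,"claw": 34},{"ax": 0,"ay": 0,"az": 0,"x": -0.022,"y": 0.039,"z": 0,"claw": 34},{"ax": 0,"ay": 0,"az": 0,"x": -0.026,"y": 0.046,"z": 0,"claw": 34},{"ax": 0,"ay": 0,"az": 0,"x": -0.0295,"y": 0.0525,"z": 0,"claw": 34},{"ax": 0,"ay": 0,"az": 0,"x": -0.033,"y": 0.059,"z": 0,"claw": 34},{"ax": 0,"ay": 0,"az": 0,"x": -0.036,"y": 0.064,"z": 0,"claw": 34},{"ax": 0,"ay": 0,"az": 0,"x": -0.038,"y": 0.068,"z": 0,"claw": 34},{"ax": 0,"ay": 0,"az": 0,"x": -0.039,"y": 0.07,"z": 0,"claw": 34}]}}

```text
time_s: 7.95
tool_pos: [0.4819, 0.176, 0.1691]
tool_rot: [180.0, -0.0, 119.3]
force: [-0.6, -0.0, 0.7]
grip_width: 0.0296
```

>>> {"fn": "step_arm", "kwargs": {"series": [{"ax": 0,"ay": 0,"az": 0,"x": 0,"y": 0,"z": 0,"claw": 34},{"ax": 0,"ay": 0,"az": 0,"x": 0.005,"y": -0.009,"z": 0,"claw": 34},{"ax": 0,"ay": 0,"az": 0,"x": 0.005,"y": -0.009,"z": 0.01,"claw": 34},{"ax": 0,"ay": 0,"az": 0,"x": 0.005,"y": -0.009,"z": 0.05,"claw": 34},{"ax": 0,"ay": 0,"az": 0,"x": 0.02,"y": -0.035,"z": 0.09,"claw": 34},{"ax": 0,"ay": 0,"az": 0,"x": 0.035,"y": -0.06,"z": 0.13,"claw": 34},{"ax": 0,"ay": 0,"az": 0,"x": 0.05,"y": -0.085,"z": 0.17,"claw": 34},{"ax": 0,"ay": 0,"az": 0,"x": 0.06,"y": -0.11,"z": 0.2,"claw": 34},{"ax": 0,"ay": 0,"az": 0,"x": 0.06,"y": -0.11,"z": 0.23,"claw": 34},{"ax": 0,"ay": 0,"az": 0,"x": 0.06,"y": -0.11,"z": 0.24,"claw": 34},{"ax": 0,"ay": 0,"az": 0,"x": 0.06,"y": -0.11,"z": 0.24,"claw": 34},{"ax": 0,"ay": 0,"az": 0,"x": 0.06,"y": -0.11,"z": 0.24,"claw": 34}]}}

```text
time_s: 9.15
tool_pos: [0.5416, 0.0662, 0.4078]
tool_rot: [-179.9, -0.0, 119.4]
force: [0.0, -0.1, 0.4]
grip_width: 0.0299
```

Run:
```python
from h import *
v=np.load("v.npy")
o=status.get_obs(); im=vision.read_camera("wrist")
print(o["time_s"],o["tool_pos"],o["tool_rot"],o["force"])
np.savez("w6.npz",tool_pos=o["tool_pos"],tool_rot=o["tool_rot"])
cv2.imwrite("pics/w6.png",im[:,:,::-1])
c=cam("wrist",o)
for x in (.083,.122,.1035): print(x,proj(c,ext(v,[[x-.05,.065,.157],[x-.05,-.065,.157],[x-.0685,0,.157]])).round(1).tolist())
print(proj(c,ext(v,[[.014,.05,.15],[.014,-.05,.15]])).round(1).tolist())
a=vision.read_camera("side")[:,:,::-1][185:335,215:420]
cv2.imwrite(f"pics/side6.png",cv2.resize(a,None,fx=3.7,fy=3.7,interpolation=cv2.INTER_CUBIC))
```

```text
9.15 [0.54155745 0.06616338 0.40783122] [-1.79909144e+02 -3.69520120e-02  1.19350266e+02] [ 0.0294696  -0.14051507  0.41192858]
0.083 [[253.8, 132.8], [392.8, 133.1], [323.2, 153.1]]
0.122 [[252.2, 88.6], [394.7, 88.9], [323.4, 110.0]]
0.1035 [[253.0, 109.8], [393.8, 110.2], [323.3, 130.7]]
[[271.2, 153.3], [375.2, 153.5]]
```

View pics/side6.png

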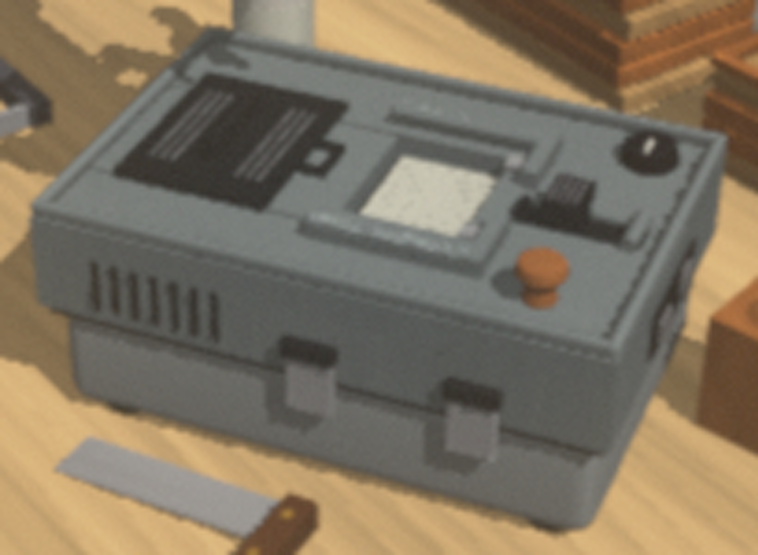

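View pics/w6.png

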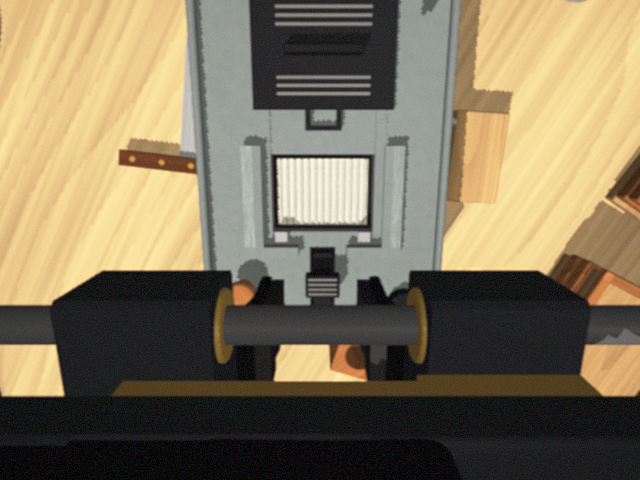

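The wrist view shows the cover's rear edge at row 108, the tongue tip at row 130 and the opening's edge at row 154. So the cover is clear of the opening by about 20 mm, lying straight and flat within the rim. The knob and dial are where they were.

```bash
python3 -c "
from cell import workorder; print(workorder.sign_off())"
```

```text
the job is handed in; nothing more can be done
None
```

The filter well is open and the job is handed in. I pressed the snap tab with closed fingers, with about 7.6 N vertical force at the last reading, and the cover jumped about 17 mm free. With the fingers 30 mm apart, I then pushed it by its rib to extractor x of about +105 mm and backed the arm off.

**Last checks:** The wrist and side images show the cover lying flat and straight on the runners. Its tongue tip is about 20 mm past the filter opening, and it is clear of the end rim. The knob, dial, blocks and try square look unmoved, and the filter was not touched. The arm stood clear at about 9 s on the clock.

**Disagreements:** The extractor poses I measured from the three cameras differed by several millimetres. The scene and side cameras taken separately were up to about 12 mm apart, and their joint fit was within about 2 mm of the wrist camera's. I worked from the wrist-camera fit. The first two move calls were refused because the rows left out some fields, and they moved nothing.

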